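# Dock the taper arbors from their carton

## Robot

A 6-joint arm with a two-finger parallel gripper is mounted at the origin on a cart in front of the work surface, level with it; the furniture and walls round the work are solid. World frame = base frame: x ahead of the robot, y to its left, z up, the work surface at z = 0. Lengths are in m, angles in rad, forces in N, time in s.
With the tool pointing down it reaches from about 0.3 to 0.875 m from the base axis. Payload 6.4 kg.
Tool frame: the origin (TCP) lies between the finger pads; the fingertips stand 8 mm ahead of it and the grasp point (between the pads) lies 11 mm behind it (ctrl.finger_overhang is the distance from the TCP to the fingertips, in m); z points along the fingers, y is the line along which they close (so a half turn about z gives the same grasp; the last joint's range is limited). The gripper opens to 85 mm and grips with 20 to 120 N. Pads are 22 mm wide; open, the fingers measure 114 mm over their backs; the gripper's body (76 mm by 85 mm) begins 54 mm behind the grasp point. The pads swing forward as they close: fully open they stand 13 mm farther back than shut.
Start: joints at [-1.357, 0.181, 1.607, -0, 1.354, -0.206], TCP at [0.234, -0.525, 0.239] pointing down, gripper open.
Joint ranges: [-2.99, 2.99], [-0.89, 2.07], [0.3, 2.58], [-1.14, 4.28], [0, 2.63], [-3.12, 3.12]. Speed limits (rad/s): [2.57, 2.57, 3.01, 3.14, 3.14, 3.14].

## Interface

Orientations are given as a unit quaternion [w, x, y, z].
In Python, from bench import ctrl, camera gives the robot as it stands.
- The arm moves only by the shell command python3 -m pendant 'ROWS' [OPENING]. ROWS is JSON, a list of rows, each a list of 6 numbers: the shift along the world's x, y, z normalised to -1 to 1, where 1 is 200 mm, then the turn, a rotation vector about the world's x, y, z normalised to -1 to 1, where 1 is pi/2 rad. In form: [[dx, dy, dz, rx, ry, rz], ...]. A call has exactly 10 rows; each row shifts and turns the commanded pose from where the row before left it; what a row does not reach is not made up. A row lasts 1/8 s, in which the tool goes at most 62.5 mm and 10.7 degrees, less where a joint would pass 70% of its speed; a pose out of reach is approached as far as the arm can. A call with a number of a shift or a turn outside -1 to 1 is refused whole. A call with a gripper value outside its range is refused whole. OPENING is the opening, from -1 (shut) to 1 (fully open), set as the call begins (- or left out, the last holds). The fingers move at their own pace and stop on an object; the grip force is fixed at half the most. Time passes only in rows, so rows that do not move let the fingers close, or fill a call up. It gives the time, the measured TCP pose, the force, the opening and the grip force at its end, in the units of the state.
- ctrl.get_obs(): the state, without advancing time (a new reading comes with each control period).
- camera(name): name is "scene" or "top" or "wrist"; returns a dict with "color" (400x640x3 uint8, blue, green, red), "fx", "fy", "cx", "cy" (pixels), "xyz" and "rotation" of the camera in the world; the wrist camera has in their place "hand_eye" (4x4, takes a point from camera to tool coordinates, whose origin is the TCP and whose axes are the flange's). Camera axes: x right, y down, z forward; pixel columns grow to the right and rows downward; lengths in m; the calibration is good to about 2 mm. A picture is of the moment at which its call begins: read the wrist's pose just before it. There is no depth.
- ctrl.hand_in(): hands the job in; it is judged then, once.
The state is a dict: "time_s": time; "q": joint angles; "dq": joint speeds; "joint_efforts": joint torques, N m; "eef_pos": TCP position; "eef_rot": TCP orientation; "wrist_force": force on the tool from outside, world axes, zero at the start; "torque": the same for the moment, N m; "opening": opening from 0.0 (shut) to 1.0 (fully open); "grasp_force": force on a finger pad.
Only numpy, scipy, OpenCV 4.12 (cv2) and the standard library are available. Lean on these libraries where they do the work, as an engineer would, in place of code of your own. Each camera call takes 0.05 s, during which the arm holds its last target. There are 200 camera calls.

## Task

Fold both flaps of the white carton open until they stand upright or farther back, take out every steel taper arbor that is in it and stand each one, shank down, in a free socket of the aluminium dock block. Tap each arbor down until its sleeve has gone fully home and the taper is locked, then fold both carton flaps shut again and leave the other things on the bench where they are.

Things in the scene. Friction and masses are not known exactly. Their poses are not given: they have to be found in the camera images.
- carton: white plastic carton, loose, 2.2 kg, 134 (its x) x 186 (y) x 105 mm to the rim, walls 4 mm, two flaps on top; origin on its centre line 130 mm above its underside (25 mm above the rim), z up. Inside, a grey insert, top 55 mm above the underside, has three 34 mm pockets at y = -56, 0, +56 mm; two or three hold an upright arbor, flange on the insert
- flap_far (a joint): hinge of the flap on the carton's +x side, rad: 0 shut (level), 1.57 upright, 2.2 stop; light friction holds it where it is left. Hinge line along the carton's y at x = +67, z = -25 mm (the rim). Flap 65 mm deep, 184 mm long, 4 mm thick
- flap_far_tab (a point): middle of that flap's grey pull tab: 30 mm wide (along the carton's y), 10 mm thick, standing 30 mm off the flap's outer face by its free edge (points up when shut, outward when upright). This point is 20 mm off that face; at (+8, +35, -1) mm in the carton's frame when shut. Pinched across its 30 mm width the tab pivots between the fingers
- flap_near (a joint): hinge of the flap on the carton's -x long side (hinge line at x = -67 mm, z = -25 mm), the mirror of flap_far: 0 shut, 1.57 upright, 2.2 stop
- flap_near_tab (a point): middle of flap_near's pull tab, of the same shape; at (-8, -35, -1) mm in the carton's frame when shut
- dock: aluminium dock block fixed on the thin perforated drain tray (its underside is 6 mm above the bench top), 84 (its x) x 220 (its y) x 60 mm high; origin at the centre of its underside. Three sockets in a row along its y, at y = -70, 0 and +70 mm, each with a dark steel sleeve
- sleeve_1 (a joint): travel of the sleeve of the socket at the dock's y = -70 mm, m: 0 raised (rim 12 mm above the block), 0.010 home on its stop (rim 2 mm above). Friction of about 9 N holds it, more when pushed fast (150 N per m/s); an arbor's weight does not move it, taps or a push of 12 to 25 N on the arbor do, and it stays down
- sleeve_1_seat (a point): centre of that sleeve's rim, on the socket's axis (moves with the sleeve). The sleeve is 42 mm across with a tapered bore, 29 mm wide at the rim and open below.
- sleeve_2 (a joint): travel of the sleeve of the socket at the dock's y = 0 mm, m: 0 raised (rim 12 mm above the block), 0.010 home on its stop (rim 2 mm above). Friction of about 9 N holds it, more when pushed fast (150 N per m/s); an arbor's weight does not move it, taps or a push of 12 to 25 N on the arbor do, and it stays down
- sleeve_2_seat (a point): centre of that sleeve's rim, on the socket's axis (moves with the sleeve). The sleeve is 42 mm across with a tapered bore, 29 mm wide at the rim and open below.
- sleeve_3 (a joint): travel of the sleeve of the socket at the dock's y = 70 mm, m: 0 raised (rim 12 mm above the block), 0.010 home on its stop (rim 2 mm above). Friction of about 9 N holds it, more when pushed fast (150 N per m/s); an arbor's weight does not move it, taps or a push of 12 to 25 N on the arbor do, and it stays down
- sleeve_3_seat (a point): centre of that sleeve's rim, on the socket's axis (moves with the sleeve). The sleeve is 42 mm across with a tapered bore, 29 mm wide at the rim and open below.
- arbor_1: steel taper arbor, 94 mm long, 0.2 kg: tapered shank (16 mm wide at the tip, 28 mm at 50 mm), flange 40 mm across from 50 to 58 mm, round head 28 mm across from 58 to 94 mm to grip. Origin at the shank's tip, z toward the head. Seated, the flange rests on the sleeve's rim: origin 50 mm below the rim. May be absent
- arbor_2: steel taper arbor, 94 mm long, 0.2 kg: tapered shank (16 mm wide at the tip, 28 mm at 50 mm), flange 40 mm across from 50 to 58 mm, round head 28 mm across from 58 to 94 mm to grip. Origin at the shank's tip, z toward the head. Seated, the flange rests on the sleeve's rim: origin 50 mm below the rim. May be absent
- arbor_3: steel taper arbor, 94 mm long, 0.2 kg: tapered shank (16 mm wide at the tip, 28 mm at 50 mm), flange 40 mm across from 50 to 58 mm, round head 28 mm across from 58 to 94 mm to grip. Origin at the shank's tip, z toward the head. Seated, the flange rests on the sleeve's rim: origin 50 mm below the rim. May be absent
- tape: blue roll of tape lying flat, 69 mm across, 19 mm high; bystander; origin at the centre of its underside
- dish: clear petri dish, 60 mm across, 15 mm high; bystander; origin at the centre of its underside
- chuckspare: cream round spare chuck, 52 mm across, 18 mm high; bystander; origin at the centre of its underside

How it is judged:
On the way, in this order (a step that is already met when the one before it is completed fails the run):
1. both carton flaps stand open, upright or farther back (value of joint each of flap_far, flap_near above 1.45 rad), for 0.2 s.
2. every arbor stands in a socket of the dock with its sleeve driven home (((horizontal distance between arbor_1 and sleeve_1_seat below 0.004 m and z of arbor_1 in the frame of sleeve_1_seat between -0.053 and -0.047 m and angle between arbor_1's own z axis and vertical below 0.06 rad and value of joint sleeve_1 above 0.0085 m) or (horizontal distance between arbor_1 and sleeve_2_seat below 0.004 m and z of arbor_1 in the frame of sleeve_2_seat between -0.053 and -0.047 m and angle between arbor_1's own z axis and vertical below 0.06 rad and value of joint sleeve_2 above 0.0085 m) or (horizontal distance between arbor_1 and sleeve_3_seat below 0.004 m and z of arbor_1 in the frame of sleeve_3_seat between -0.053 and -0.047 m and angle between arbor_1's own z axis and vertical below 0.06 rad and value of joint sleeve_3 above 0.0085 m)) and ((horizontal distance between arbor_2 and sleeve_1_seat below 0.004 m and z of arbor_2 in the frame of sleeve_1_seat between -0.053 and -0.047 m and angle between arbor_2's own z axis and vertical below 0.06 rad and value of joint sleeve_1 above 0.0085 m) or (horizontal distance between arbor_2 and sleeve_2_seat below 0.004 m and z of arbor_2 in the frame of sleeve_2_seat between -0.053 and -0.047 m and angle between arbor_2's own z axis and vertical below 0.06 rad and value of joint sleeve_2 above 0.0085 m) or (horizontal distance between arbor_2 and sleeve_3_seat below 0.004 m and z of arbor_2 in the frame of sleeve_3_seat between -0.053 and -0.047 m and angle between arbor_2's own z axis and vertical below 0.06 rad and value of joint sleeve_3 above 0.0085 m)) and ((horizontal distance between arbor_3 and sleeve_1_seat below 0.004 m and z of arbor_3 in the frame of sleeve_1_seat between -0.053 and -0.047 m and angle between arbor_3's own z axis and vertical below 0.06 rad and value of joint sleeve_1 above 0.0085 m) or (horizontal distance between arbor_3 and sleeve_2_seat below 0.004 m and z of arbor_3 in the frame of sleeve_2_seat between -0.053 and -0.047 m and angle between arbor_3's own z axis and vertical below 0.06 rad and value of joint sleeve_2 above 0.0085 m) or (horizontal distance between arbor_3 and sleeve_3_seat below 0.004 m and z of arbor_3 in the frame of sleeve_3_seat between -0.053 and -0.047 m and angle between arbor_3's own z axis and vertical below 0.06 rad and value of joint sleeve_3 above 0.0085 m))), for 0.2 s.
At the end, for the whole second after the job is handed in: Every arbor stands upright (within 0.06 rad) in a socket, on the socket's axis within 4 mm, its flange on the sleeve (within 3 mm), the sleeve driven down at least 8.5 of its 10 mm, at rest; both flaps are shut to within 0.25 rad (all of step 2 and linear speed of each of arbor_1, arbor_2, arbor_3 below 0.02 m/s and value of joint each of flap_far, flap_near below 0.25 rad); the robot touches nothing.
It fails at once if a bystander (tape roll, dish, spare chuck) is shoved more than 5 cm (distance of any of tape, dish, chuckspare from where it was at the start of the episode above 0.05 m).
Of arbor_1, arbor_2, arbor_3 only 2 to 3 are there at a start; the rules pass over those that are not, and their reading is None.
At some moment in a run one of carton may be knocked a few centimetres aside while the robot is not near it.
Once in a run the grip may slacken for a moment while it holds something.
It also fails if it takes over 210 s, if anything falls off the work surface, if the arm or the gripper's body presses on something with over 40 N, if the wrist force passes 120 N, or if a joint passes its speed limit or range.

## Working session

There is one attempt and no reset: what is moved stays moved. The work goes in short steps, Python scripts to look and compute and a shell command to move; the robot and the scene stay as the last step left them, time stands still between calls to the robot, and variables do not carry over. Pictures are saved under pics/ and viewed, at most 14 in all, crops included, and the job is handed in when it is done.

```bash
ls; mkdir -p pics
python3 - <<'E'
from bench import ctrl,camera
import cv2,numpy as np
o=ctrl.get_obs();print({k:np.round(v,3) for k,v in o.items()},ctrl.finger_overhang)
for n in("scene","top"):
    c=camera(n);cv2.imwrite(f"pics/{n}0.png",c["color"]);print(n,c["fx"],c["fy"],c["cx"],c["cy"],np.round(c["xyz"],4),np.round(c["rotation"],4).tolist())
E
```

```text
pics
{'time_s': np.float64(0.0), 'q': array([-1.357,  0.182,  1.608, -0.   ,  1.354, -0.206]), 'dq': array([-0.001, -0.   ,  0.   ,  0.   , -0.   ,  0.002]), 'joint_efforts': array([ 1.0000e-03, -4.4487e+01, -3.5133e+01, -0.0000e+00,  9.0000e-03,
       -0.0000e+00]), 'eef_pos': array([ 0.234, -0.525,  0.238]), 'eef_rot': array([-0.001,  0.978,  0.208, -0.   ]), 'wrist_force': array([-0.294,  0.394, -0.582]), 'torque': array([ 0.034,  0.022, -0.   ]), 'grasp_force': np.float64(0.0), 'opening': np.float64(0.999)} 0.008
scene 417.5211789755598 417.5211789755598 319.1349441169618 197.08604579131 [1.3622 0.3147 0.7397] [-0.2372, 0.4822, 0.7507, -0.3843]
top 410.38824973713145 410.38824973713145 315.61702419298814 196.99478372458992 [ 0.4178 -0.0274  1.1443] [-0.0578, 0.7145, -0.6939, 0.0677]
```

View pics/top0.png

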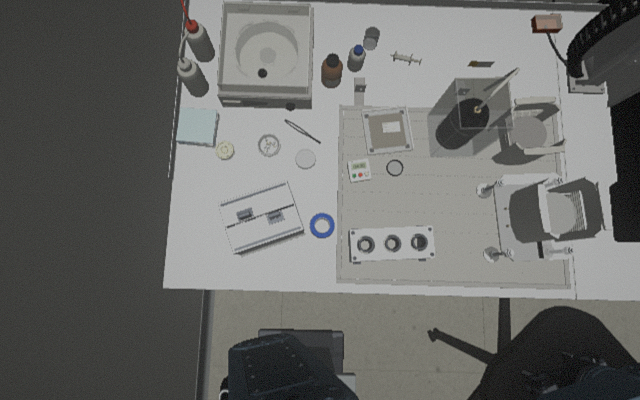

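View pics/scene0.png

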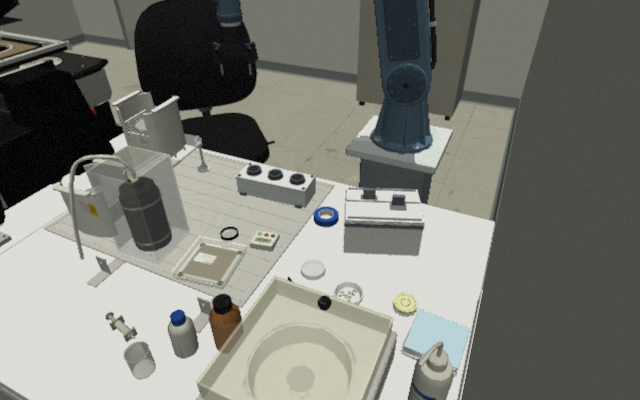

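The top view shows the carton centred at about (260,217), slit from (226,224) to (296,207), tabs at (246,214) and (276,217), and the dock with three empty sockets at (366,244), (393,243), (419,242). The scene view shows the same: tabs at (369,193) and (398,200), sockets at (255,170), (275,174), (297,179).

```bash
cat > h.py <<'E'
import numpy as np,cv2
from bench import ctrl,camera
from scipy.spatial.transform import Rotation as R
def rq(q): return R.from_quat(np.r_[q[1:],q[0]])
def cam(n):
    o=ctrl.get_obs(); c=camera(n)
    if n=="wrist":
        T=c["hand_eye"]; r=rq(o["eef_rot"]); c["p"]=o["eef_pos"]+r.apply(T[:3,3]); c["R"]=r.as_matrix()@T[:3,:3]
    else: c["p"]=np.array(c["xyz"]); c["R"]=rq(c["rotation"]).as_matrix() if np.ndim(c["rotation"])==1 else np.array(c["rotation"])
    return c
def ray(c,u,v): return c["R"]@np.array([(u-c["cx"])/c["fx"],(v-c["cy"])/c["fy"],1])
def plane(c,u,v,z):
    d=ray(c,u,v); return c["p"]+d*(z-c["p"][2])/d[2]
def proj(c,P):
    q=c["R"].T@(np.asarray(P)-c["p"]); return np.array([c["cx"]+c["fx"]*q[0]/q[2],c["cy"]+c["fy"]*q[1]/q[2]])
def tri(c1,a,c2,b):
    d1,d2=ray(c1,*a),ray(c2,*b); s=np.linalg.lstsq(np.c_[d1,-d2],c2["p"]-c1["p"],rcond=None)[0]
    A,B=c1["p"]+s[0]*d1,c2["p"]+s[1]*d2; return (A+B)/2,np.linalg.norm(A-B)
def blobs(img,box,thr,amin=15):
    u0,v0,u1,v1=box; g=cv2.cvtColor(img,cv2.COLOR_BGR2GRAY)[v0:v1,u0:u1]
    n,l,s,ce=cv2.connectedComponentsWithStats((g<thr).astype(np.uint8))
    return [(np.round(ce[i]+[u0,v0],1),int(s[i,4]),s[i,:4].tolist()) for i in range(1,n) if s[i,4]>=amin]
E
python3 - <<'E'
from h import *
t=cam("top");s=cam("scene")
print("top tabs",blobs(t["color"],(232,200,292,232),130)); print("scene tabs",blobs(s["color"],(355,182,412,212),130))
print("top sock",blobs(t["color"],(350,228,436,260),90)); print("scene",blobs(s["color"],(240,160,315,190),90))
for uv in[(219,203),(289,182),(303,232),(236,253)]: print("corner",plane(t,*uv,.105).round(3))
for a,b in[((246,214),(398,200)),((276,217),(369,193)),((366,244),(297,179)),((393,243),(275,174)),((419,242),(255,170))]:
    p,e=tri(t,a,s,b);print(p.round(3),round(e,4))
for u,v in((322,225),(268,145),(305,158),(225,150)):print("by",plane(t,u,v,.01).round(3))
E
```

```text
top tabs [(array([275.5, 213.2]), 138, [33, 5, 27, 16]), (array([245.1, 215.2]), 171, [4, 8, 20, 16])]
scene tabs [(array([381.2, 187.7]), 541, [3, 0, 54, 19]), (array([398.1, 202.3]), 209, [35, 13, 19, 15])]
top sock [(array([419.2, 241.9]), 155, [61, 6, 16, 17]), (array([366.7, 243.9]), 103, [8, 9, 16, 15]), (array([393.5, 242.9]), 102, [35, 8, 16, 16])]
scene [(array([260. , 160.6]), 29, [12, 0, 15, 3]), (array([253.6, 170.2]), 111, [7, 6, 14, 10]), (array([274.9, 174.6]), 117, [28, 10, 15, 10]), (array([297. , 179.1]), 127, [50, 14, 15, 11]), (array([311.7, 185.7]), 43, [67, 19, 8, 11])]
corner [0.581 0.207 0.105]
corner [0.642 0.031 0.105]
corner [ 0.514 -0.01   0.105]
corner [0.456 0.156 0.105]
[0.551 0.135 0.132] 0.0051
[0.546 0.06  0.128] 0.0039
[ 0.49  -0.174  0.073] 0.0016
[ 0.494 -0.244  0.074] 0.0019
[ 0.498 -0.311  0.073] 0.004
by [ 0.543 -0.06   0.01 ]
by [0.769 0.1   0.01 ]
by [ 0.734 -0.007  0.01 ]
by [0.75  0.222 0.01 ]
```

```bash
python3 -m pendant '[[0,0,0.3,0,0,0],[0,0,0.3,0,0,0],[0.1,0.19,0,0,0,0],[0.1,0.19,0,0,0,0],[0.1,0.19,0,0,0,0],[0.1,0.19,0,0,0,0],[0.1,0.19,0,0,0,0],[0.1,0.19,0,0,0,0],[0.1,0.19,0,0,0,0],[0.1,0.19,0,0,0,0]]' 0.18; python3 -m pendant '[[0.1,0.19,0,0,0,0],[0.1,0.19,0,0,0,0],[0.1,0.19,0,0,0,0],[0.1,0.19,0,0,0,0],[0.1,0.19,0,0,0,0],[0.1,0.19,0,0,0,0],[0,0.19,0,0,0,0],[0,0.19,0,0,0,-0.053],[0,0,0,0,0,0],[0,0,0,0,0,0]]'
python3 - <<'E'
from h import *
c=cam("wrist");cv2.imwrite("pics/w1.png",c["color"]);print(c["p"],c["R"].round(2).tolist(),c["fx"])
E
```

```text
time_s: 1.45
eef_pos: [0.3948, -0.2197, 0.3592]
eef_rot: [0.0, 0.978, 0.208, 0.0]
wrist_force: [0.1, -0.8, 0.4]
opening: 0.593
grasp_force: 0.0
time_s: 2.7
eef_pos: [0.5143, 0.0826, 0.3591]
eef_rot: [0.0, 0.986, 0.168, -0.0]
wrist_force: [-0.3, -0.3, 0.7]
opening: 0.588
grasp_force: 0.0
[0.58836004 0.10848649 0.49309305] [[0.33, -0.9, -0.29], [-0.94, -0.32, -0.1], [-0.0, 0.3, -0.95]] 299.02617605017434
```

View pics/w1.png

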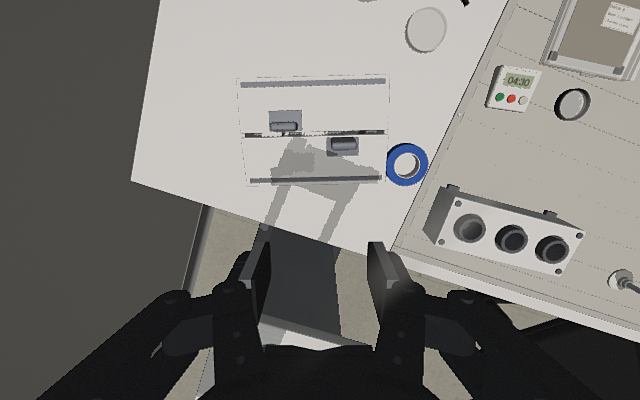

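The wrist view shows the carton from above: far hinge strip (242,85)-(385,81), slit (245,134)-(384,131), near hinge (250,181)-(380,178), tabs near (286,124) and (343,146), tape at (407,164), dock sockets at (470,229), (511,239), (552,249).

Run:
```python
from h import *
c=cam("wrist")
for z,l in((.109,((244,134),(384,131))),(.107,((242,85),(385,81))),(.107,((250,181),(380,178)))):
    a,b=(plane(c,*p,z) for p in l); d=a-b; print(a.round(4),b.round(4),np.linalg.norm(d).round(3),"yaw",np.arctan2(-d[0],d[1]).round(4),"mid",((a+b)/2).round(4))
for uv in((286,121),(284,126),(343,144)):print(plane(c,*uv,.129).round(4),plane(c,*uv,.139).round(4))
for uv in((470,229),(511,239),(552,249)):print("s",plane(c,*uv,.078).round(4))
g=cv2.cvtColor(c["color"],cv2.COLOR_BGR2GRAY);print(g[126:152:2,340]);print(g[100:138:2,285])
```

```text
[0.52   0.1838 0.109 ] [0.5819 0.0182 0.109 ] 0.177 yaw 0.3578 mid [0.5509 0.101  0.109 ]
[0.5754 0.2016 0.107 ] [0.6368 0.0399 0.107 ] 0.173 yaw 0.3629 mid [0.6061 0.1207 0.107 ]
[0.4625 0.1606 0.107 ] [ 0.5236 -0.0014  0.107 ] 0.173 yaw 0.3606 mid [0.493  0.0796 0.107 ]
[0.5546 0.1369 0.129 ] [0.5555 0.1361 0.139 ]
[0.5483 0.1374 0.129 ] [0.5494 0.1366 0.139 ]
[0.5516 0.0636 0.129 ] [0.5526 0.0649 0.139 ]
s [ 0.4905 -0.1686  0.078 ]
s [ 0.4963 -0.2355  0.078 ]
s [ 0.5023 -0.3039  0.078 ]
[201 201 200 122  76 219  47  52  82 137 130 109 102]
[202 200 201 201 204 156 137 139 139 139 134  60 126 133 137  84 156 213
 130]
```

```bash
python3 -m pendant '[[0.08,0.13,-0.15,0,0,0.012],[0.083,0.137,-0.15,0,0,0],[0,0,-0.25,0,0,0],[0,0,-0.25,0,0,0],[0,0,-0.1,0,0,0],[0,0,-0.1,0,0,0],[0,0,-0.1,0,0,0],[0,0,-0.095,0,0,0],[0,0,0,0,0,0],[0,0,0,0,0,0]]'
python3 - <<'E'
from h import *
c=cam("wrist");cv2.imwrite("pics/w2.png",c["color"])
E
```

```text
time_s: 4.05
eef_pos: [0.5475, 0.1361, 0.1209]
eef_rot: [0.0, 0.984, 0.177, 0.0]
wrist_force: [0.3, 0.2, -0.3]
opening: 0.593
grasp_force: 0.0
```

View pics/w2.png

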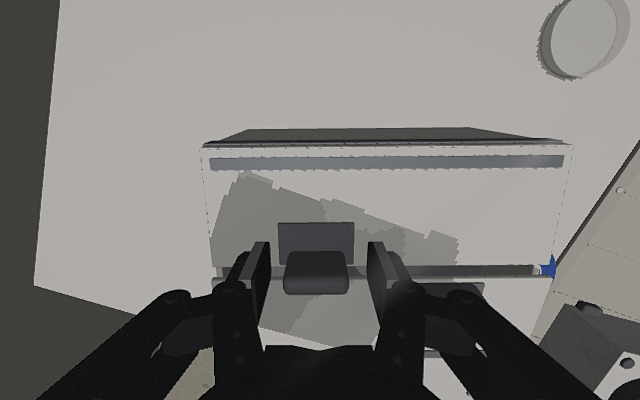

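The wrist view shows the far tab centred at (316,260) between the fingers, no contact. Gripping and swinging it open.

```bash
python3 -m pendant '[[0,0,0,0,0,0],[0,0,0,0,0,0],[0,0,0,0,0,0],[0,0,0,0,0,0],[0,0,0,0,0,0],[0,0,0,0,0,0],[0,0,0,0,0,0],[0,0,0,0,0,0],[0,0,0,0,0,0],[0,0,0,0,0,0]]' -1; python3 -m pendant '[[0.024,0.009,0.05,0,0,0],[0.032,0.012,0.045,0,0,0],[0.04,0.015,0.038,0,0,0],[0.045,0.017,0.03,0,0,0],[0.05,0.018,0.021,0,0,0],[0.052,0.019,0.011,0,0,0],[0.053,0.02,0.001,0,0,0],[0.053,0.02,-0.009,0,0,0],[0.051,0.019,-0.019,0,0,0],[0.046,0.017,-0.028,0,0,0]]'
```

```text
time_s: 5.35
eef_pos: [0.5471, 0.137, 0.121]
eef_rot: [-0.0, 0.984, 0.177, 0.0]
wrist_force: [-3.7, 4.9, 5.7]
opening: 0.34
grasp_force: 59.3
time_s: 6.6
eef_pos: [0.6382, 0.17, 0.151]
eef_rot: [0.0, 0.984, 0.177, 0.002]
wrist_force: [-6.7, 1.4, 2.1]
opening: 0.326
grasp_force: 58.9
```

```bash
python3 -m pendant '[[0,0,0,0,0,0],[0,0,0,0,0,0],[0,0,0,0,0,0],[0,0,0.15,0,0,0],[0,0,0.25,0,0,0],[0,0,0.1,0,0,0],[-0.14,-0.18,0,0,0,0],[-0.14,-0.18,0,0,0,0],[-0.145,-0.17,0,0,0,0],[0,0,0,0,0,0]]' 0.18
python3 - <<'E'
from h import *
c=cam("wrist");cv2.imwrite("pics/w3.png",c["color"])
E
```

```text
time_s: 7.85
eef_pos: [0.5496, 0.0618, 0.248]
eef_rot: [0.0, 0.985, 0.175, -0.0]
wrist_force: [0.3, -0.4, -0.2]
opening: 0.589
grasp_force: 0.0
```

View pics/w3.png

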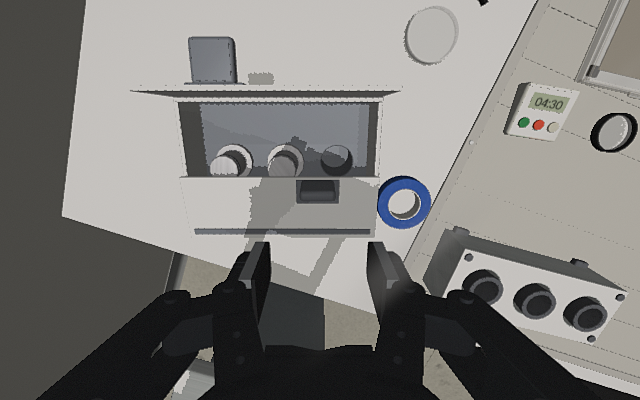

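The wrist view shows the far flap folded back at (265,90), arbors in the +y (232,160) and middle (286,160) pockets, right pocket (337,158) empty, near tab at (317,191).

Run:
```python
from h import *
c=cam("wrist")
for z,uv in((.109,(180,178)),(.109,(377,178)),(.107,(195,231)),(.107,(370,231)),(.109,(317,203)),(.139,(317,197)),(.129,(317,190)),(.139,(317,185))):print(uv,plane(c,*uv,z).round(4))
g=cv2.cvtColor(c["color"],cv2.COLOR_BGR2GRAY);print(g[174:210,312].tolist())
```

```text
(180, 178) [0.5148 0.1882 0.109 ]
(377, 178) [0.579  0.0143 0.109 ]
(195, 231) [0.4652 0.1631 0.107 ]
(370, 231) [ 0.526  -0.0017  0.107 ]
(317, 203) [0.5361 0.0587 0.109 ]
(317, 197) [0.5509 0.0639 0.139 ]
(317, 190) [0.5539 0.0651 0.129 ]
(317, 185) [0.5608 0.0676 0.139 ]
[75, 76, 75, 73, 91, 138, 140, 83, 36, 43, 43, 45, 46, 44, 45, 46, 45, 44, 49, 58, 68, 73, 75, 75, 70, 71, 67, 59, 54, 76, 85, 134, 154, 150, 149, 150]
```

```bash
python3 -m pendant '[[0.022,0.016,-0.1,0,0,0.004],[0,0,-0.15,0,0,0],[0,0,-0.1,0,0,0],[0,0,-0.1,0,0,0],[0,0,-0.1,0,0,0],[0,0,-0.085,0,0,0],[0,0,0,0,0,0],[0,0,0,0,0,0],[0,0,0,0,0,0],[0,0,0,0,0,0]]'; python3 -m pendant '[[0,0,0,0,0,0],[0,0,0,0,0,0],[0,0,0,0,0,0],[0,0,0,0,0,0],[0,0,0,0,0,0],[0,0,0,0,0,0],[0,0,0,0,0,0],[0,0,0,0,0,0],[0,0,0,0,0,0],[0,0,0,0,0,0]]' -1; python3 -m pendant '[[-0.024,-0.009,0.05,0,0,0],[-0.032,-0.012,0.045,0,0,0],[-0.04,-0.015,0.038,0,0,0],[-0.045,-0.017,0.03,0,0,0],[-0.05,-0.018,0.021,0,0,0],[-0.052,-0.019,0.011,0,0,0],[-0.053,-0.02,0.001,0,0,0],[-0.053,-0.02,-0.009,0,0,0],[-0.051,-0.019,-0.019,0,0,0],[-0.046,-0.017,-0.028,0,0,0]]'
```

```text
time_s: 9.2
eef_pos: [0.5561, 0.0666, 0.122]
eef_rot: [0.0, 0.984, 0.18, 0.001]
wrist_force: [-0.9, -0.1, -0.5]
opening: 0.585
grasp_force: 0.0
time_s: 10.45
eef_pos: [0.5563, 0.0659, 0.1219]
eef_rot: [0.001, 0.984, 0.18, 0.001]
wrist_force: [2.2, -5.4, 2.5]
opening: 0.337
grasp_force: 59.6
time_s: 11.7
eef_pos: [0.4683, 0.0349, 0.1534]
eef_rot: [-0.001, 0.984, 0.18, 0.003]
wrist_force: [-3.0, 6.9, 15.8]
opening: 0.333
grasp_force: 58.0
```

```bash
python3 -m pendant '[[0,0,0,0,0,0],[0,0,0,0,0,0],[0,0,0,0,0,0],[0,0,0.2,0,0,0],[0,0,0.25,0,0,0],[0,0,0.25,0,0,0],[0.08,0.065,0,0,0,0.111],[0.08,0.065,0,0,0,0.111],[0.08,0.065,0,0,0,0.111],[0.08,0.065,0,0,0,0.111]]' 0.18;  python3 -m pendant '[[0.08,0.065,0,0,0,0.111],[0,0,0,0,0,0.111],[0,0,0,0,0,0.111],[0,0,0,0,0,0.111],[0,0,0,0,0,0.111],[0,0,0,0,0,0],[0,0,0,0,0,0],[0,0,0,0,0,0],[0,0,0,0,0,0],[0,0,0,0,0,0]]'
python3 - <<'E'
from h import *
c=cam("wrist");cv2.imwrite("pics/w4.png",c["color"]);cv2.imwrite("pics/t4.png",cam("top")["color"]);print(c["p"])
E
```

```text
time_s: 12.95
eef_pos: [0.5308, 0.086, 0.289]
eef_rot: [-0.0, 0.862, 0.508, -0.0]
wrist_force: [-0.5, 0.1, -1.2]
opening: 0.59
grasp_force: 0.0
time_s: 14.2
eef_pos: [0.5464, 0.0985, 0.2893]
eef_rot: [-0.0, 0.569, 0.822, -0.0]
wrist_force: [-0.2, 0.3, 0.2]
opening: 0.589
grasp_force: 0.0
[0.51982961 0.17127308 0.42330173]
```

View pics/w4.png

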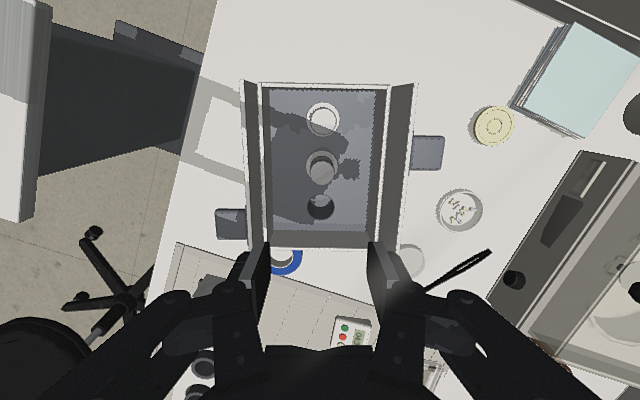

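The wrist view shows both flaps folded back, arbors near (324,118) and (321,166), and an empty pocket at (321,207).

Run:
```python
import cv2
i=cv2.imread("pics/w4.png")[80:255,235:425];cv2.imwrite("pics/w4c.png",cv2.resize(i,None,fx=3.2,fy=3.2,interpolation=cv2.INTER_CUBIC))
```

```text
(no output)
```

View pics/w4c.png

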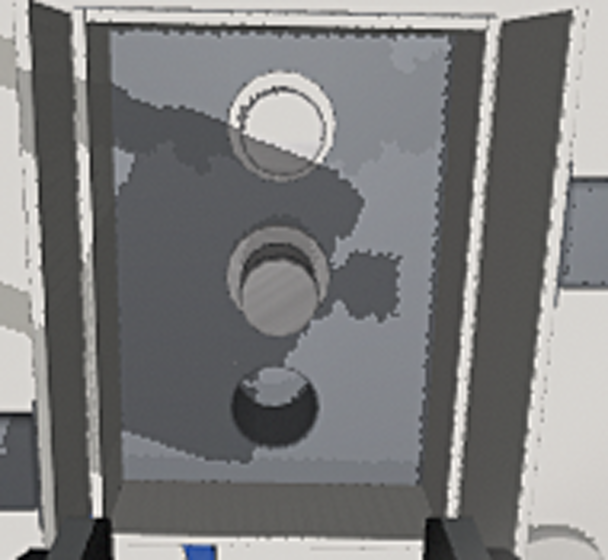

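Crop: middle arbor head top at crop (279,297), i.e. image (322.2,172.8); +y arbor head at crop (283,130), i.e. image (323.4,120.6); empty pocket at crop (275,406).

Run:
```python
from h import *
c=cam("wrist")
for z,uv in((.099,(322.2,172.8)),(.063,(321.9,165.9)),(.099,(323.4,120.6)),(.063,(323.1,119.4)),(.055,(321,206.5))):print(uv,plane(c,*uv,z).round(4))
for k in(-70,0,70):pass
print(ctrl.get_obs()["q"].round(3))
```

```text
(322.2, 172.8) [0.5506 0.1021 0.099 ]
(321.9, 165.9) [0.5506 0.1023 0.063 ]
(323.4, 120.6) [0.5317 0.1551 0.099 ]
(323.1, 119.4) [0.5323 0.1545 0.063 ]
(321, 206.5) [0.5693 0.05   0.055 ]
[-0.035  0.098  1.599  0.     1.445 -0.395]
```

```bash
python3 -m pendant '[[0.021,0.018,-0.1,0,0,0],[0,0,-0.15,0,0,0],[0,0,-0.15,0,0,0],[0,0,-0.15,0,0,0],[0,0,-0.15,0,0,0],[0,0,-0.1,0,0,0],[0,0,-0.1,0,0,0],[0,0,-0.083,0,0,0],[0,0,-0.083,0,0,0],[0,0,0,0,0,0]]'; python3 -m pendant '[[0,0,0,0,0,0],[0,0,0,0,0,0],[0,0,0,0,0,0],[0,0,0,0,0,0],[0,0,0,0,0,0],[0,0,0,0,0,0],[0,0,0,0,0,0],[0,0,0,0,0,0],[0,0,0,0,0,0],[0,0,0.02,0,0,0]]' -1
```

```text
time_s: 15.6
eef_pos: [0.5497, 0.1021, 0.0747]
eef_rot: [-0.001, 0.569, 0.822, -0.001]
wrist_force: [0.3, -0.3, 0.9]
opening: 0.591
grasp_force: 0.0
time_s: 16.85
eef_pos: [0.5501, 0.1021, 0.0797]
eef_rot: [-0.0, 0.569, 0.822, -0.0]
wrist_force: [0.7, 0.5, -2.5]
opening: 0.31
grasp_force: 59.1
```

```bash
python3 -m pendant '[[0,0,0.15,0,0,0],[0,0,0.2,0,0,0],[0,0,0.2,0,0,0],[0,0,0.2,0,0,0],[0,0,0.2,0,0,0],[-0.03,-0.25,0,0,0,0],[-0.03,-0.25,0,0,0,0],[-0.03,-0.25,0,0,0,0],[-0.03,-0.25,0,0,0,0],[-0.03,-0.25,0,0,0,0]]';python3 -m pendant '[[-0.03,-0.25,0,0,0,0],[-0.03,-0.25,0,0,0,0],[-0.03,-0.2,0,0,0,0],[0,-0.095,0,0,0,0],[0,0,0,0,0,0],[0,0,0,0,0,0],[0,0,0,0,0,0],[0,0,0,0,0,0],[0,0,0,0,0,0],[0,0,0,0,0,0]]'
python3 - <<'E'
from h import *
c=cam("wrist");cv2.imwrite("pics/w5.png",c["color"])
for P in((.5023,-.3039,.078),(.4963,-.2355,.078),(.4905,-.1686,.078)):print(proj(c,P).round(1))
E
```

```text
time_s: 18.1
eef_pos: [0.5198, -0.1492, 0.2696]
eef_rot: [-0.0, 0.569, 0.822, 0.0]
wrist_force: [-0.2, -0.2, -1.5]
opening: 0.304
grasp_force: 59.5
time_s: 19.35
eef_pos: [0.5026, -0.3067, 0.2702]
eef_rot: [0.0, 0.569, 0.822, -0.0]
wrist_force: [0.4, -0.2, -2.2]
opening: 0.307
grasp_force: 59.5
[318.1 171.6]
[335.8 109.9]
[355.4  41.5]
```

View pics/w5.png

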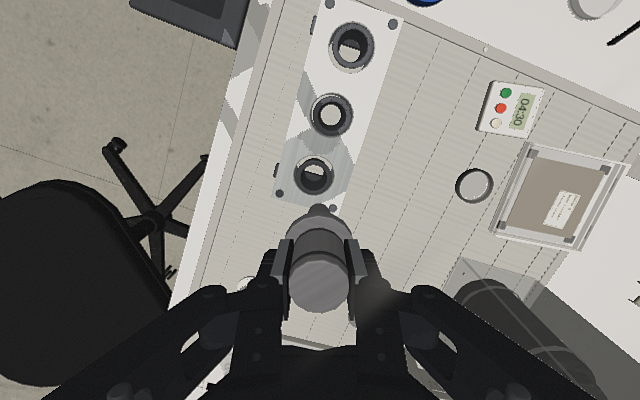

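The wrist view shows the arbor held upright at (318,270), and three raised sleeves with rims at about (313,175), (331,114), (351,45).

Run:
```python
from h import *
c=cam("wrist")
g=cv2.cvtColor(c["color"],cv2.COLOR_BGR2GRAY)
for (u,v,r) in((313,175,27),(331,114,27),(351,45,30)):
    m=(g<105).astype(np.uint8);k=np.zeros_like(m);cv2.circle(k,(u,v),r,1,-1);m&=k
    cs=max(cv2.findContours(m,cv2.RETR_EXTERNAL,cv2.CHAIN_APPROX_NONE)[0],key=cv2.contourArea)
    e=cv2.fitEllipse(cv2.convexHull(cs)); print(np.round(e[0],1),np.round(e[1],1),plane(c,*e[0],.078).round(4), plane(c,*e[0],.072).round(4))
i=c["color"][10:210,270:400];cv2.imwrite("pics/w5c.png",cv2.resize(i,None,fx=3,fy=3,interpolation=cv2.INTER_CUBIC))
```

```text
[313.3 175.9] [36.3 40.4] [ 0.4989 -0.3104  0.078 ] [ 0.4993 -0.3118  0.072 ]
[331.3 115. ] [41.8 43.8] [ 0.4937 -0.242   0.078 ] [ 0.4941 -0.2422  0.072 ]
[351.9  45.6] [43.7 47.5] [ 0.4887 -0.1732  0.078 ] [ 0.4889 -0.1721  0.072 ]
```

View pics/w5c.png

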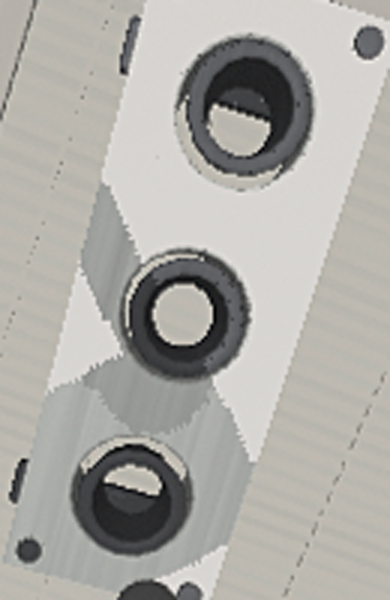

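Crop: sleeve rims at crop (132,499), (188,314), (250,107), agreeing with the fitted ellipses; all three are raised and free.

```bash
python3 -m pendant '[[-0.018,-0.02,-0.05,0,0,0],[0,0,-0.15,0,0,0],[0,0,-0.15,0,0,0],[0,0,-0.1,0,0,0],[0,0,-0.1,0,0,0],[0,0,-0.1,0,0,0],[0,0,-0.07,0,0,0],[0,0,-0.06,0,0,0],[0,0,-0.06,0,0,0],[0,0,0,0,0,0]]'
```

```text
time_s: 20.7
eef_pos: [0.4989, -0.3112, 0.1015]
eef_rot: [-0.0, 0.569, 0.822, -0.0]
wrist_force: [-0.8, -1.4, -3.3]
opening: 0.307
grasp_force: 59.4
```

```bash
python3 -m pendant '[[0,0,0,0,0,0],[0,0,0,0,0,0],[0,0,0,0,0,0],[0,0,0,0,0,0],[0,0,0.15,0,0,0],[0,0,0.25,0,0,0],[0,0,0.25,0,0,0],[0,0,0.19,0,0,0],[0,0,0,0,0,0],[0,0,0,0,0,0]]' 0.18
python3 - <<'E'
from h import *
c=cam("wrist");i=c["color"][20:300,220:420];cv2.imwrite("pics/w6.png",cv2.resize(i,None,fx=2,fy=2,interpolation=cv2.INTER_CUBIC))
print(proj(c,(.4989,-.311,.122)).round(1),proj(c,(.4989,-.311,.086)).round(1))
E
```

```text
time_s: 21.95
eef_pos: [0.4986, -0.3105, 0.2693]
eef_rot: [-0.001, 0.569, 0.822, 0.0]
wrist_force: [0.3, -0.0, -0.2]
opening: 0.592
grasp_force: 0.0
[317.6 185.4] [317.7 176.6]
```

View pics/w6.png

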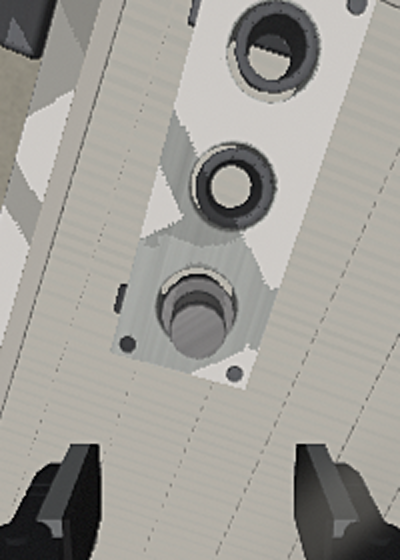

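Arbor stands in the socket: head top at (319,185) vs predicted (317.6,185.4). Now tapping it home with closed fingers.

```bash
python3 -m pendant '[[0.003,-0.002,-0.05,0,0,0],[0,0,-0.05,0,0,0],[0,0,-0.1,0,0,0],[0,0,-0.1,0,0,0],[0,0,-0.1,0,0,0],[0,0,-0.1,0,0,0],[0,0,-0.08,0,0,0],[0,0,-0.05,0,0,0],[0,0,-0.05,0,0,0],[0,0,0,0,0,0]]' -1; python3 -m pendant '[[0,0,-0.01,0,0,0],[0,0,-0.01,0,0,0],[0,0,-0.01,0,0,0],[0,0,-0.01,0,0,0],[0,0,-0.01,0,0,0],[0,0,0,0,0,0],[0,0,0,0,0,0],[0,0,0,0,0,0],[0,0,0,0,0,0],[0,0,0,0,0,0]]'; python3 -m pendant '[[0,0,-0.005,0,0,0],[0,0,-0.005,0,0,0],[0,0,-0.005,0,0,0],[0,0,-0.005,0,0,0],[0,0,0,0,0,0],[0,0,0,0,0,0],[0,0,0,0,0,0],[0,0,0,0,0,0],[0,0,0,0,0,0],[0,0,0,0,0,0]]'
```

```text
time_s: 23.25
eef_pos: [0.4993, -0.311, 0.1334]
eef_rot: [-0.001, 0.569, 0.822, 0.0]
wrist_force: [0.0, 0.2, -0.2]
opening: 0.002
grasp_force: 0.0
time_s: 24.5
eef_pos: [0.5, -0.3116, 0.1251]
eef_rot: [0.001, 0.569, 0.822, -0.0]
wrist_force: [-0.9, 0.4, 4.9]
opening: -0.002
grasp_force: 2.6
time_s: 25.75
eef_pos: [0.4999, -0.3116, 0.1211]
eef_rot: [0.001, 0.569, 0.822, -0.0]
wrist_force: [-1.7, 0.9, 4.8]
opening: 0.004
grasp_force: 2.6
```

```bash
python3 -m pendant '[[0,0,-0.006,0,0,0],[0,0,-0.006,0,0,0],[0,0,-0.006,0,0,0],[0,0,0,0,0,0],[0,0,0,0,0,0],[0,0,0,0,0,0],[0,0,0,0,0,0],[0,0,0,0,0,0],[0,0,0,0,0,0],[0,0,0,0,0,0]]'; python3 -m pendant '[[0,0,-0.006,0,0,0],[0,0,-0.006,0,0,0],[0,0,0,0,0,0],[0,0,0,0,0,0],[0,0,0,0,0,0],[0,0,0,0,0,0],[0,0,0,0,0,0],[0,0,0,0,0,0],[0,0,0,0,0,0],[0,0,0,0,0,0]]'
```

```text
time_s: 27.0
eef_pos: [0.5004, -0.312, 0.1201]
eef_rot: [0.001, 0.569, 0.822, -0.0]
wrist_force: [-6.5, 4.9, 21.0]
opening: 0.001
grasp_force: 10.5
time_s: 28.25
eef_pos: [0.5009, -0.3123, 0.12]
eef_rot: [0.002, 0.569, 0.822, -0.0]
wrist_force: [-11.1, 8.6, 35.4]
opening: -0.0
grasp_force: 17.3
```

```bash
python3 -m pendant '[[0,0,0.05,0,0,0],[0,0,0.2,0,0,0],[0,0,0.25,0,0,0],[0,0,0.27,0,0,0],[0.03,0.25,0,0,0,0],[0.03,0.25,0,0,0,0],[0.03,0.25,0,0,0,0],[0.03,0.25,0,0,0,0],[0.03,0.25,0,0,0,0],[0.03,0.25,0,0,0,0]]' 0.18; python3 -m pendant '[[0.03,0.25,0,0,0,0],[0.03,0.2,0,0,0,0],[0,0.1,0,0,0,0],[0,0,0,0,0,0],[0,0,0,0,0,0],[0,0,0,0,0,0],[0,0,0,0,0,0],[0,0,0,0,0,0],[0,0,0,0,0,0],[0,0,0,0,0,0]]'
python3 - <<'E'
from h import *
c=cam("wrist");i=c["color"][80:255,235:425];cv2.imwrite("pics/w7.png",cv2.resize(i,None,fx=3.2,fy=3.2,interpolation=cv2.INTER_CUBIC))
print(proj(c,(.532,.155,.099)).round(1),(proj(c,(.532,.155,.099))-[235,80])*3.2)
E
```

```text
time_s: 29.5
eef_pos: [0.5356, -0.0097, 0.2681]
eef_rot: [0.0, 0.569, 0.822, 0.0]
wrist_force: [2.0, -0.4, -0.5]
opening: 0.588
grasp_force: 0.0
time_s: 30.75
eef_pos: [0.5475, 0.0987, 0.2681]
eef_rot: [-0.0, 0.569, 0.822, -0.0]
wrist_force: [0.0, -0.0, -0.0]
opening: 0.59
grasp_force: 0.0
[322.8 121.9] [280.95494972 134.00846495]
```

View pics/w7.png

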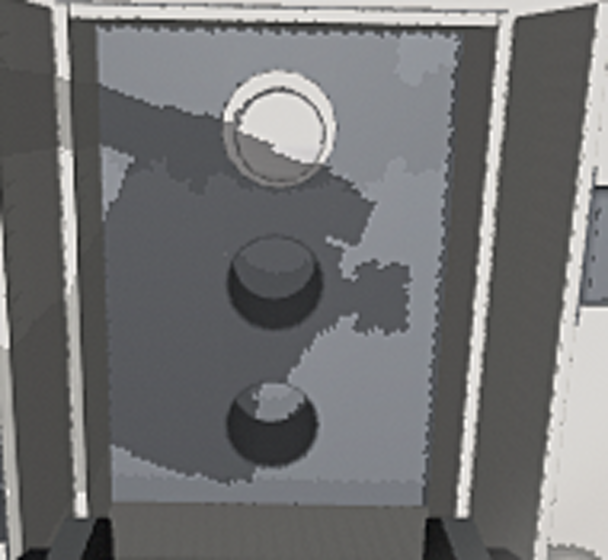

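The carton hasn't moved; the remaining arbor head is at crop (281,132), as predicted (281,134).

```bash
python3 -m pendant '[[-0.04,0.14,0,0,0,0],[-0.038,0.141,-0.1,0,0,0],[0,0,-0.15,0,0,0],[0,0,-0.15,0,0,0],[0,0,-0.15,0,0,0],[0,0,-0.13,0,0,0],[0,0,-0.1,0,0,0],[0,0,-0.1,0,0,0],[0,0,-0.083,0,0,0],[0,0,0,0,0,0]]'; python3 -m pendant '[[0,0,0,0,0,0],[0,0,0,0,0,0],[0,0,0,0,0,0],[0,0,0,0,0,0],[0,0,0,0,0,0],[0,0,0,0,0,0],[0,0,0,0,0,0],[0,0,0,0,0,0],[0,0,0.05,0,0,0],[0,0,0.1,0,0,0]]' -1
```

```text
time_s: 32.05
eef_pos: [0.5309, 0.1549, 0.0742]
eef_rot: [-0.001, 0.569, 0.822, -0.001]
wrist_force: [-0.3, -0.5, 0.6]
opening: 0.591
grasp_force: 0.0
time_s: 33.3
eef_pos: [0.5308, 0.1548, 0.105]
eef_rot: [-0.001, 0.569, 0.822, -0.001]
wrist_force: [0.7, 0.2, -1.5]
opening: 0.307
grasp_force: 59.1
```

```bash
python3 -m pendant '[[0,0,0.2,0,0,0],[0,0,0.2,0,0,0],[0,0,0.2,0,0,0],[0,0,0.225,0,0,0],[-0.03,-0.23,0,0,0,0],[-0.03,-0.23,0,0,0,0],[-0.03,-0.23,0,0,0,0],[-0.03,-0.23,0,0,0,0],[-0.03,-0.23,0,0,0,0],[-0.03,-0.23,0,0,0,0]]';python3 -m pendant '[[-0.032,-0.2,0,0,0,0],[0,-0.059,0,0,0,0],[0,0,0,0,0,0],[0,0,0,0,0,0],[0,0,0,0,0,0],[0,0,0,0,0,0],[0,0,0,0,0,0],[0,0,0,0,0,0],[0,0,0,0,0,0],[0,0,0,0,0,0]]'
python3 - <<'E'
from h import *
c=cam("wrist");i=c["color"][60:330,200:440];cv2.imwrite("pics/w8.png",cv2.resize(i,None,fx=2,fy=2,interpolation=cv2.INTER_CUBIC))
o=ctrl.get_obs();p=o["eef_pos"]
print(proj(c,(.4885,-.173,.078)).round(1),"head top if held at .099 ref",proj(c,p+[0,0,.025]).round(1),"tip",proj(c,p-[0,0,.069]).round(1))
E
```

```text
time_s: 34.55
eef_pos: [0.4953, -0.1223, 0.2707]
eef_rot: [-0.0, 0.569, 0.822, 0.0]
wrist_force: [0.3, 0.6, -1.6]
opening: 0.307
grasp_force: 59.3
time_s: 35.8
eef_pos: [0.4895, -0.1729, 0.2705]
eef_rot: [-0.0, 0.569, 0.822, 0.0]
wrist_force: [-0.4, -0.0, -2.5]
opening: 0.308
grasp_force: 59.3
[316.6 173.7] head top if held at .099 ref [316.4 292.1] tip [317.1 213.3]
```

View pics/w8.png

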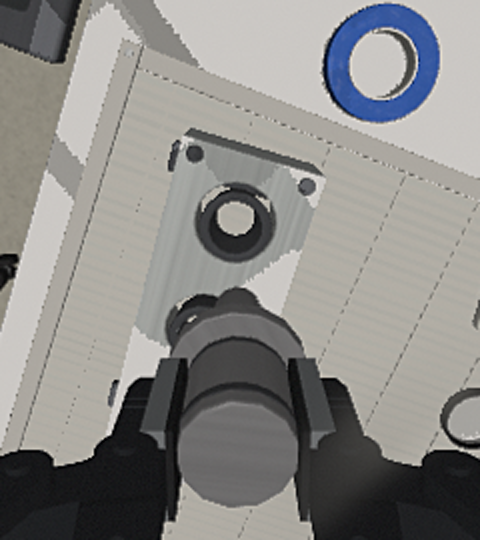

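Arbor is held upright (head at image (319.5,283)); target rim at image (317.5,170.5), about 2 mm nearer +y than predicted.

```bash
python3 -m pendant '[[-0.005,0.007,-0.05,0,0,0],[0,0,-0.15,0,0,0],[0,0,-0.15,0,0,0],[0,0,-0.1,0,0,0],[0,0,-0.1,0,0,0],[0,0,-0.1,0,0,0],[0,0,-0.07,0,0,0],[0,0,-0.06,0,0,0],[0,0,-0.055,0,0,0],[0,0,0,0,0,0]]';python3 -m pendant '[[0,0,0,0,0,0],[0,0,0,0,0,0],[0,0,0,0,0,0],[0,0,0,0,0,0],[0,0,0.15,0,0,0],[0,0,0.25,0,0,0],[0,0,0.25,0,0,0],[0,0,0.19,0,0,0],[0,0,0,0,0,0],[0,0,0,0,0,0]]' 0.18
python3 - <<'E'
from h import *
c=cam("wrist");i=c["color"][60:330,200:440];cv2.imwrite("pics/w9.png",cv2.resize(i,None,fx=2,fy=2,interpolation=cv2.INTER_CUBIC))
p=ctrl.get_obs()["eef_pos"]
for z in(.122,.086):print((proj(c,(.4885,-.1715,z))-[200,60])*2)
E
```

```text
time_s: 37.1
eef_pos: [0.4883, -0.1716, 0.1029]
eef_rot: [-0.0, 0.569, 0.822, -0.0]
wrist_force: [1.2, -0.5, -1.0]
opening: 0.309
grasp_force: 59.3
time_s: 38.35
eef_pos: [0.4882, -0.1712, 0.2707]
eef_rot: [-0.0, 0.569, 0.822, -0.0]
wrist_force: [-0.3, -0.2, -1.2]
opening: 0.59
grasp_force: 0.0
[235.45136302 249.47613869]
[235.5873421  232.04245709]
```

View pics/w9.png

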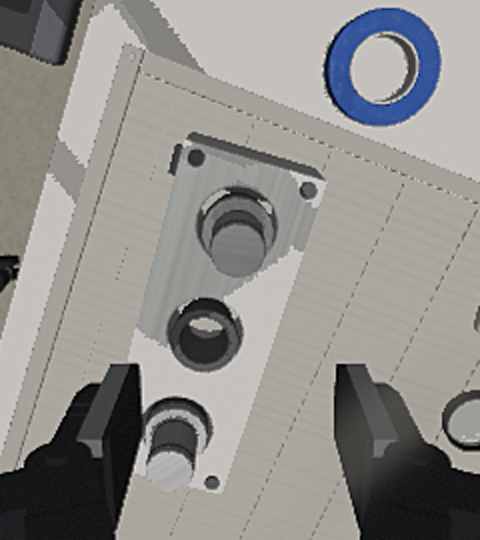

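Second arbor stands in the socket: head at crop (238,248) vs predicted (235,249). Tapping.

```bash
python3 -m pendant '[[0.003,0.001,-0.05,0,0,0],[0,0,-0.05,0,0,0],[0,0,-0.1,0,0,0],[0,0,-0.1,0,0,0],[0,0,-0.1,0,0,0],[0,0,-0.1,0,0,0],[0,0,-0.08,0,0,0],[0,0,-0.055,0,0,0],[0,0,-0.05,0,0,0],[0,0,0,0,0,0]]' -1; python3 -m pendant '[[0,0,-0.01,0,0,0],[0,0,-0.01,0,0,0],[0,0,-0.01,0,0,0],[0,0,-0.01,0,0,0],[0,0,-0.01,0,0,0],[0,0,-0.01,0,0,0],[0,0,-0.008,0,0,0],[0,0,0,0,0,0],[0,0,0,0,0,0],[0,0,0,0,0,0]]'; python3 -m pendant '[[0,0,-0.006,0,0,0],[0,0,-0.006,0,0,0],[0,0,-0.006,0,0,0],[0,0,0,0,0,0],[0,0,0,0,0,0],[0,0,0,0,0,0],[0,0,0,0,0,0],[0,0,0,0,0,0],[0,0,0,0,0,0],[0,0,0,0,0,0]]'
```

```text
time_s: 39.65
eef_pos: [0.4888, -0.1711, 0.1338]
eef_rot: [-0.001, 0.569, 0.822, -0.0]
wrist_force: [-0.1, 0.4, -0.1]
opening: 0.002
grasp_force: 0.0
time_s: 40.9
eef_pos: [0.4896, -0.1715, 0.1218]
eef_rot: [0.001, 0.569, 0.822, 0.0]
wrist_force: [-1.0, 1.1, 5.3]
opening: -0.0
grasp_force: 2.8
time_s: 42.15
eef_pos: [0.49, -0.1717, 0.1201]
eef_rot: [0.001, 0.569, 0.822, -0.0]
wrist_force: [-6.5, 3.6, 19.3]
opening: 0.001
grasp_force: 9.7
```

```bash
python3 -m pendant '[[0,0,-0.006,0,0,0],[0,0,-0.006,0,0,0],[0,0,0,0,0,0],[0,0,0,0,0,0],[0,0,0.06,0,0,0],[0,0,0.25,0,0,0],[0,0,0.25,0,0,0],[0,0,0.3,0,0,0],[0,0.15,0.1,0,0,-0.111],[0,0.15,0,0,0,-0.111]]'; python3 -m pendant '[[0,0.15,0,0,0,-0.111],[0,0.15,0,0,0,-0.111],[0,0.15,0,0,0,-0.111],[0,0.15,0,0,0,-0.111],[0,0.15,0,0,0,-0.111],[0,0.15,0,0,0,-0.111],[0,0,0,0,0,-0.111],[0,0,0,0,0,0],[0,0,0,0,0,0],[0,0,0,0,0,0]]' 0.18;python3 - <<'E'
from h import *
c=cam("wrist");cv2.imwrite("pics/w10.png",c["color"])
for P in((.6382,.170,.162),(.4683,.0349,.164)):print(proj(c,P).round(1))
E
```

```text
time_s: 43.4
eef_pos: [0.4902, -0.1114, 0.3097]
eef_rot: [0.002, 0.705, 0.709, 0.001]
wrist_force: [-0.7, -0.5, -0.7]
opening: -0.002
grasp_force: 0.0
time_s: 44.65
eef_pos: [0.4892, 0.0683, 0.3069]
eef_rot: [0.0, 0.984, 0.18, -0.0]
wrist_force: [0.7, 0.9, 0.8]
opening: 0.589
grasp_force: 0.0
[265.  -27.4]
[342.3 217.3]
```

View pics/w10.png

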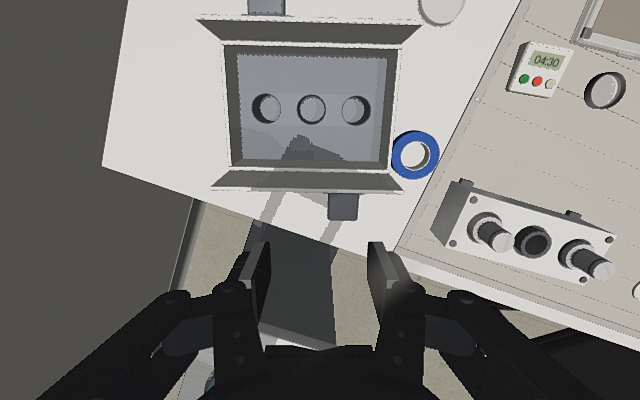

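The wrist view shows all three pockets empty at (266,109), (311,109), (356,110), both flaps folded back, near tab at (343,206), both arbors in the dock.

Run:
```python
from h import *
c=cam("wrist")
for z,uv in((.055,(266,109)),(.055,(311,109)),(.055,(356,110)),(.15,(343,206)),(.16,(343,206)),(.105,(222,40)),(.105,(400,44)),(.105,(228,168)),(.105,(393,168)),(.166,(197,20)),(.166,(424,25)),(.166,(212,187)),(.166,(402,192))):print(z,uv,plane(c,*uv,z).round(4))
g=cv2.cvtColor(c["color"],cv2.COLOR_BGR2GRAY);print(g[180:230:2,343].tolist(),g[210,315:370:3].tolist())
```

```text
0.055 (266, 109) [0.531  0.1536 0.055 ]
0.055 (311, 109) [0.5508 0.1015 0.055 ]
0.055 (356, 110) [0.5694 0.0489 0.055 ]
0.15 (343, 206) [0.4753 0.0359 0.15  ]
0.16 (343, 206) [0.4783 0.038  0.16  ]
0.105 (222, 40) [0.5832 0.2082 0.105 ]
0.105 (400, 44) [0.6437 0.0384 0.105 ]
0.105 (228, 168) [0.4578 0.1671 0.105 ]
0.105 (393, 168) [ 0.5248 -0.0095  0.105 ]
0.166 (197, 20) [0.5864 0.2107 0.166 ]
0.166 (424, 25) [0.6486 0.0366 0.166 ]
0.166 (212, 187) [0.4535 0.1635 0.166 ]
0.166 (402, 192) [ 0.5134 -0.0084  0.166 ]
[90, 90, 90, 90, 90, 181, 163, 76, 92, 89, 91, 88, 89, 88, 87, 87, 87, 87, 86, 84, 89, 222, 215, 213, 213] [213, 213, 213, 214, 115, 85, 88, 89, 89, 87, 85, 87, 87, 88, 80, 215, 213, 213, 213]
```

```bash
python3 -m pendant '[[-0.05,-0.08,0,0,0,0],[-0.055,-0.087,-0.05,0,0,0],[0,0,-0.15,0,0,0],[0,0,-0.15,0,0,0],[0,0,-0.12,0,0,0],[0,0,-0.1,0,0,0],[0,0,-0.1,0,0,0],[0,0,-0.097,0,0,0],[0,0,0,0,0,0],[0,0,0,0,0,0]]' 0.18; python3 -m pendant '[[0,0,0,0,0,0],[0,0,0,0,0,0],[0,0,0,0,0,0],[0,0,0,0,0,0],[0,0,0,0,0,0],[0,0,0,0,0,0],[0,0,0,0,0,0],[0,0,0,0,0,0],[0,0,0,0,0,0],[0,0,0,0,0,0]]' -1
```

```text
time_s: 46.0
eef_pos: [0.4684, 0.0348, 0.1543]
eef_rot: [0.0, 0.984, 0.18, 0.0]
wrist_force: [0.2, 0.9, 0.3]
opening: 0.591
grasp_force: 0.0
time_s: 47.25
eef_pos: [0.4686, 0.0352, 0.1547]
eef_rot: [0.0, 0.984, 0.18, 0.001]
wrist_force: [-3.0, 0.3, 5.9]
opening: 0.333
grasp_force: 58.9
```

```bash
python3 -m pendant '[[0.046,0.017,0.028,0,0,0],[0.051,0.019,0.019,0,0,0],[0.053,0.02,0.009,0,0,0],[0.053,0.02,-0.001,0,0,0],[0.052,0.019,-0.011,0,0,0],[0.05,0.018,-0.021,0,0,0],[0.045,0.017,-0.03,0,0,0],[0.04,0.015,-0.038,0,0,0],[0.032,0.012,-0.045,0,0,0],[0.022,0.008,-0.048,0,0,0]]'; python3 -m pendant '[[0,0,0,0,0,0],[0,0,0,0,0,0],[0,0,0,0,0,0],[0,0,0.15,0,0,0],[0,0,0.25,0,0,0],[0,0,0.25,0,0,0],[0,0,0.1,0,0,0],[0,0,0,0,0,0],[0,0,0,0,0,0],[0,0,0,0,0,0]]' 0.18;python3 - <<'E'
from h import *
c=cam("wrist");cv2.imwrite("pics/w11.png",c["color"])
# flap edge rows: scan columns for the white flap's free edge, expected if shut
for s in(-70,-50,0,30,60):
    P=np.array([.5506,.102,0])+np.array([-.352,.936,0])*s/1000+np.array([.936,.352,0])*-.002; P[2]=.109
    Q=P.copy();Q+=np.array([-.936,-.352,0])*.063;u,v=proj(c,P);print(s,(u.round(0),v.round(0)),proj(c,Q).round(0),cv2.cvtColor(c["color"],cv2.COLOR_BGR2GRAY)[int(v)-20:int(v)+60:4,int(u)].tolist())
E
```

```text
time_s: 48.5
eef_pos: [0.559, 0.069, 0.1286]
eef_rot: [0.0, 0.984, 0.18, 0.002]
wrist_force: [-1.3, 3.8, 15.2]
opening: 0.334
grasp_force: 77.4
time_s: 49.75
eef_pos: [0.5561, 0.0683, 0.274]
eef_rot: [-0.0, 0.984, 0.18, -0.001]
wrist_force: [0.2, -0.1, 1.0]
opening: 0.59
grasp_force: 0.0
-70 (np.float64(354.0), np.float64(176.0)) [352. 232.] [132, 121, 75, 73, 76, 150, 149, 149, 149, 150, 147, 149, 148, 149, 148, 149, 118, 72, 165, 195]
-50 (np.float64(335.0), np.float64(176.0)) [334. 232.] [76, 74, 46, 41, 58, 77, 43, 44, 53, 57, 55, 148, 149, 148, 149, 149, 117, 71, 149, 148]
0 (np.float64(286.0), np.float64(176.0)) [288. 232.] [78, 80, 42, 40, 57, 134, 133, 133, 135, 133, 133, 132, 148, 149, 149, 149, 117, 63, 196, 195]
30 (np.float64(257.0), np.float64(176.0)) [260. 232.] [123, 74, 74, 75, 75, 201, 195, 130, 127, 193, 200, 134, 198, 124, 188, 128, 137, 67, 134, 147]
60 (np.float64(228.0), np.float64(176.0)) [233. 232.] [112, 113, 127, 75, 73, 202, 194, 194, 196, 195, 194, 195, 195, 195, 195, 195, 201, 110, 199, 197]
```

```bash
python3 -m pendant '[[0.14,0.17,0,0,0,0],[0.14,0.17,0,0,0,0],[0.13,0.168,0,0,0,0],[0,0,-0.15,0,0,0],[0,0,-0.12,0,0,0],[0,0,-0.12,0,0,0],[0,0,-0.12,0,0,0],[0,0,-0.1,0,0,0],[0,0,0,0,0,0],[0,0,0,0,0,0]]'; python3 -m pendant '[[0,0,0,0,0,0],[0,0,0,0,0,0],[0,0,0,0,0,0],[0,0,0,0,0,0],[0,0,0,0,0,0],[0,0,0,0,0,0],[0,0,0,0,0,0],[0,0,0,0,0,0],[0,0,0,0,0,0],[0,0,0,0,0,0]]' -1
```

```text
time_s: 51.05
eef_pos: [0.6395, 0.1699, 0.1546]
eef_rot: [0.0, 0.984, 0.18, 0.001]
wrist_force: [0.1, 0.7, 1.3]
opening: 0.592
grasp_force: 0.0
time_s: 52.3
eef_pos: [0.6402, 0.1719, 0.1563]
eef_rot: [-0.001, 0.984, 0.18, 0.002]
wrist_force: [0.4, 5.6, 3.0]
opening: 0.335
grasp_force: 58.9
```

```bash
python3 -m pendant '[[-0.046,-0.017,0.028,0,0,0],[-0.051,-0.019,0.019,0,0,0],[-0.053,-0.02,0.009,0,0,0],[-0.053,-0.02,-0.001,0,0,0],[-0.052,-0.019,-0.011,0,0,0],[-0.05,-0.018,-0.021,0,0,0],[-0.045,-0.017,-0.03,0,0,0],[-0.04,-0.015,-0.038,0,0,0],[-0.032,-0.012,-0.045,0,0,0],[-0.022,-0.008,-0.048,0,0,0]]'; python3 -m pendant '[[0,0,0,0,0,0],[0,0,0,0,0,0],[0,0,0,0,0,0],[0,0,0.15,0,0,0],[0,0,0.25,0,0,0],[0,0,0.1,0,0,0],[0,0,0,0,0,0],[0,0,0,0,0,0],[0,0,0,0,0,0],[0,0,0,0,0,0]]' 0.18
```

```text
time_s: 53.55
eef_pos: [0.5533, 0.1382, 0.1338]
eef_rot: [0.0, 0.984, 0.18, 0.005]
wrist_force: [-13.5, -0.7, 30.3]
opening: 0.332
grasp_force: 101.1
time_s: 54.8
eef_pos: [0.5496, 0.1369, 0.2251]
eef_rot: [-0.0, 0.984, 0.18, -0.001]
wrist_force: [-0.7, -0.1, -0.1]
opening: 0.588
grasp_force: 0.0
```

```bash
python3 -m pendant '[[0.005,-0.09,0,0,0,0],[0,-0.085,0,0,0,0],[0,0,0,0,0,0],[0,0,0,0,0,0],[0,0,-0.1,0,0,0],[0,0,-0.1,0,0,0],[0,0,-0.1,0,0,0],[0,0,-0.08,0,0,0],[0,0,-0.05,0,0,0],[0,0,0,0,0,0]]' -1; python3 -m pendant '[[0,0,-0.02,0,0,0],[0,0,-0.02,0,0,0],[0,0,-0.02,0,0,0],[0,0,-0.02,0,0,0],[0,0,-0.01,0,0,0],[0,0,-0.01,0,0,0],[0,0,0,0,0,0],[0,0,0,0,0,0],[0,0,0,0,0,0],[0,0,0,0,0,0]]'
```

```text
time_s: 56.05
eef_pos: [0.5507, 0.102, 0.1396]
eef_rot: [-0.0, 0.984, 0.18, -0.001]
wrist_force: [-0.8, -0.8, -0.3]
opening: -0.004
grasp_force: 0.0
time_s: 57.3
eef_pos: [0.551, 0.1019, 0.1202]
eef_rot: [-0.0, 0.984, 0.18, -0.0]
wrist_force: [0.1, -0.1, -0.2]
opening: 0.004
grasp_force: 0.0
```

```bash
python3 -m pendant '[[0,0,-0.008,0,0,0],[0,0,-0.008,0,0,0],[0,0,-0.008,0,0,0],[0,0,0,0,0,0],[0,0,0,0,0,0],[0,0,0,0,0,0],[0,0,0,0,0,0],[0,0,0,0,0,0],[0,0,0,0,0,0],[0,0,0,0,0,0]]'; python3 -m pendant '[[0,0,0.1,0,0,0],[0,0,0.25,0,0,0],[0,0,0.25,0,0,0],[0,0,0.2,0,0,0],[-0.15,-0.15,0,0,0,0],[-0.15,-0.15,0,0,0,0],[-0.15,-0.15,0,0,0,0],[-0.1,-0.15,0,0,0,0],[0,0,0,0,0,0],[0,0,0,0,0,0]]'
python3 - <<'E'
from h import *
c=cam("wrist");cv2.imwrite("pics/w12.png",c["color"]);g=cv2.cvtColor(c["color"],cv2.COLOR_BGR2GRAY);print(c["p"])
t=cam("top");s=cam("scene")
gt=cv2.cvtColor(t["color"],cv2.COLOR_BGR2GRAY)
o=np.array([.5506,.102,.109]);x=np.array([.936,.352,0]);y=np.array([-.352,.936,0])
for yy in(-.07,0,.07):
    r=[]
    for xx in np.arange(-.08,.081,.01):
        u,v=proj(c,o+x*xx+y*yy).round().astype(int); r.append(int(g[v,u]) if 0<=v<400 and 0<=u<640 else -1)
    print(yy,r)
print("top tabs",blobs(t["color"],(232,200,292,232),130)); print("scene",blobs(s["color"],(355,182,412,212),130))
E
```

```text
time_s: 58.55
eef_pos: [0.5513, 0.1019, 0.1169]
eef_rot: [0.0, 0.984, 0.18, 0.0]
wrist_force: [-4.9, -0.1, 10.8]
opening: 0.002
grasp_force: 5.8
time_s: 59.8
eef_pos: [0.4415, -0.0179, 0.2756]
eef_rot: [-0.0, 0.984, 0.18, 0.0]
wrist_force: [-0.1, 0.6, -0.6]
opening: -0.006
grasp_force: 0.0
[0.51483898 0.00954623 0.40966907]
-0.07 [208, 113, 146, 209, 208, 208, 209, 207, 211, 207, -1, -1, -1, -1, -1, -1, -1]
0 [209, 112, 138, 209, 208, 207, 207, 208, 214, 206, -1, -1, -1, -1, -1, -1, -1]
0.07 [208, 206, 162, 207, 207, 206, 207, 207, 208, 205, -1, -1, -1, -1, -1, -1, -1]
top tabs [(array([270.3, 220.2]), 838, [0, 6, 60, 26])]
scene [(array([385.8, 184.7]), 332, [3, 0, 54, 8]), (array([367.9, 196. ]), 144, [6, 7, 15, 14]), (array([396.8, 202.9]), 189, [34, 14, 16, 14])]
```

Run:
```python
from h import *
t=cam("top");w=cam("wrist")
g=cv2.cvtColor(w["color"],cv2.COLOR_BGR2GRAY)
print("top dark sockets",blobs(t["color"],(350,228,436,260),75))
for P in((.499,-.311,.112),(.4885,-.1715,.112)):
    u,v=proj(w,P).round().astype(int);print((u,v),g[v-14:v+15:2,u].tolist() if 20<v<380 and 0<=u<640 else "out",g[v,u-20:u+21:4].tolist() if v<400 and u<620 else "")
    print("top",proj(t,P).round(1))
```

```text
top dark sockets [(array([395.7, 242.2]), 36, [41, 10, 8, 11]), (array([416.5, 242.2]), 15, [65, 10, 4, 9])]
(np.int64(592), np.int64(227)) [56, 160, 182, 185, 185, 188, 190, 190, 189, 186, 184, 188, 193, 179, 179] [63, 66, 194, 188, 191, 190, 181, 183, 186, 179, 178]
top [422.3 241. ]
(np.int64(473), np.int64(191)) [81, 212, 195, 191, 188, 188, 192, 191, 191, 189, 186, 184, 182, 191, 203] [72, 63, 201, 197, 193, 191, 181, 189, 182, 209, 95]
top [367.  243.6]
```

Both arbor head tops appear where a driven-home sleeve puts them (bright head discs centred on the predictions). Handing in.

```bash
python3 -c "
from bench import ctrl
print(ctrl.hand_in())"
```

```text
the job is handed in; nothing more can be done
None
```

I stood both arbors from the carton in the dock's two end sockets with their sleeves pressed onto the stops, shut both flaps again and handed the job in at about 60 s; `hand_in` returned no verdict.

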